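Ballast the setting block and hold the angle gauge on its mark

ROBOT

A 7-joint arm with a two-finger parallel gripper is mounted at the origin on the work surface. World frame = base frame: x ahead of the robot, y to its left, z up, the work surface at z = 0. Lengths are in mm, angles in rad, forces in N, time in s.
With the tool pointing down it reaches from about 425 to 825 mm from the base axis. Payload 3.6 kg.
Tool frame: the origin (TCP) lies between the finger pads; the fingertips stand 14 mm ahead of it and the grasp point (between the pads) lies 5 mm behind it (env.finger_overhang is the distance from the TCP to the fingertips, in mm); z points along the fingers, y is the line along which they close (so a half turn about z gives the same grasp; the last joint's range is limited). The gripper opens to 93 mm and grips with 3 to 60 N. Pads are 15 mm wide; open, the fingers measure 128 mm over their backs; the gripper's body (75 mm by 188 mm) begins 65 mm behind the grasp point.
Start: joints at [-1.304, 0.615, -0.013, 1.423, 0.008, 1.103, -0.04], TCP at [188.201, 622.128, 232.64] pointing down, gripper open.
Joint ranges: [-3.12, 3.12], [-0.3, 2.06], [-1.34, 1.32], [0.26, 2.42], [-1.36, 4.5], [0.01, 1.98], [-2.84, 2.84]. Speed limits (rad/s): [2.79, 2.79, 3.14, 3.14, 3.14, 3.14, 3.14].

INTERFACE

Orientations are given as a unit quaternion [w, x, y, z].
In Python, from cell import telemetry, optics, order, env gives the robot as it stands.
- The arm moves only by the shell command python3 -m handwheel 'ROWS' [OPENING] [FORCE]. ROWS is JSON, a list of rows, each an object with "travel": the shift along the tool's x, y, z in m, a list of three; "spin": the turn about the tool's z in degrees. In form: [{"travel": [x, y, z], "spin": spin}, ...]. A call has 1 to 8 rows; each row shifts and turns the commanded pose from where the row before left it, along the tool's axes as they then stand; what a row does not reach is not made up. A row lasts 1/8 s, in which the tool goes at most 62.5 mm and 10.7 degrees, less where a joint would pass 70% of its speed; a pose out of reach is approached as far as the arm can. A call with a gripper value outside its range is refused whole. OPENING is the opening in per cent of the stroke, from 0 (shut) to 100 (fully open), set as the call begins (- or left out, the last holds). The fingers move at their own pace and stop on an object; FORCE is the grip in N (left out, the last holds). Time passes only in rows, so rows that do not move let the fingers close. It gives the time, the measured TCP pose, the force and the opening at its end, in the units of the state.
- telemetry.state(): the state, without advancing time (a new reading comes with each control period).
- optics.grab_frame(name): name is "scene" or "top" or "wrist"; returns a dict with "img" (384x512x3 uint8, red, green, blue), "range_z" (384x512 float32, mm along the optical axis (not along the pixel's ray), 0 where there is no reading), "K" (3x3 intrinsics, pixels), "distortion" ([k1, k2, p1, p2, k3] as OpenCV has them; the pictures are not rectified), "world_to_cam" (4x4, takes a point from world to camera coordinates). Camera axes: x right, y up, looking along -z (the intrinsics and any distortion apply to the point x, -y, -z); pixel columns grow to the right and rows downward; lengths in mm; the calibration is good to about 2 mm. A picture is of the moment at which its call begins.
- order.sign_off(): hands the job in, once; it reports no verdict.
The state is a dict: "time": time; "joint_pos": joint angles; "joint_velocities": joint speeds; "tau": joint torques, N m; "tcp_pos": TCP position; "tcp_rot": TCP orientation; "contact_force": force on the tool from outside, world axes, zero at the start; "moment": the same for the moment, N m; "opening": opening from 0.0 (shut) to 1.0 (fully open).
Only numpy, scipy, OpenCV 4.12 (cv2) and the standard library are available. Lean on these libraries where they do the work, as an engineer would, in place of code of your own. Each camera call takes 0.05 s, during which the arm holds its last target. There are 200 camera calls.

TASK

Weigh the setting block down by standing exactly two of the four steel weights in its pocket. Then pick up the angle gauge by its handle, set the middle of its foot on the block's uneven sprung stud, dial face square to the ridge, and lean on it gently so that the stud sinks part of its travel; rock the gauge over the ridge until its swinging pointer settles on the preset mark. Finish while still holding it there, and leave the block and everything else where they stand.

Things in the scene. Friction and masses are not known exactly. Their poses are not given: they have to be found in the camera images.
- pocket (a point): Centre of the floor of the weight pocket of the setting block (floor 10 mm above the bench). The block is loose: wooden base 100 x 180 x 10 mm, about 0.5 kg, long side along its y axis. Pocket inside 84 mm (x) x 64 mm (y), rim 4 mm thick and 8 mm above the pocket's floor. Axes are the block's, z up. A steel housing (56 x 52 mm, top 42 mm above the bench) stands on the other half, carrying the sprung stud 94 mm away along -y.
- stud_top (a point): Middle of the crown of the block's stud, 72 mm above the bench when free: a rounded steel ridge of 12 mm radius, 46 mm long, running along the block's x axis (this point's x axis), with lower lumps on either side, at least 9 mm below the crown, so that a flat foot rocks on it. The stud is sprung and sinks straight down.
- stud (a joint): How far the stud is pushed down, in m: 0 free, 0.010 at its stop; spring about 0.9 N per mm.
- gauge_grip (a point): Centre of the black handle on top of the pendulum angle gauge, 109 mm above the gauge's underside. Handle 20 mm thick (its x axis, the way to pinch it), 36 mm wide (y), 44 mm tall (z). The gauge is loose, 0.26 kg, 131 mm tall; below the handle it is an upright aluminium slab 22 mm thick, 80 mm wide (y) with a white dial on both faces (dial normal = x axis). It starts standing upright.
- gauge_foot (a point): Centre of the flat underside of the gauge's foot, 36 mm (x) by 80 mm (y); axes as the gauge, z up through the handle.
- pointer (a joint): Swinging pointer of the gauge: a black needle on each face, hanging freely from a pivot 79 mm above the gauge's underside. Angle in rad about the gauge's x axis; 0 along the gauge's centre line towards the foot, positive when the tip swings towards the gauge's +y. Leaning the gauge's top towards its +y by an angle makes the pointer read that angle, positive.
- mark (a joint): Preset steel mark, a 5 x 12 mm upright tab on the lower part of each dial face, that slides round the same pivot and stays put: its angle in the same sense as the pointer (between 0.16 and 0.38 at the start). Pointer equal to mark means the pointer is on the mark.
- pointer_tip (a point): Tip of the pointer, 48 mm from its pivot, in the dial's middle plane.
- mark_mid (a point): Point of the mark that the pointer's tip should meet, 48 mm from the pivot, in the dial's middle plane.
- weight0_mid (a point): Centre (half-way up) of one of four equal plain steel cylinder weights, 26 mm across, 40 mm tall, about 0.16 kg, standing on the bench.
- weight1_mid (a point): Centre (half-way up) of one of four equal plain steel cylinder weights, 26 mm across, 40 mm tall, about 0.16 kg, standing on the bench.
- weight2_mid (a point): Centre (half-way up) of one of four equal plain steel cylinder weights, 26 mm across, 40 mm tall, about 0.16 kg, standing on the bench.
- weight3_mid (a point): Centre (half-way up) of one of four equal plain steel cylinder weights, 26 mm across, 40 mm tall, about 0.16 kg, standing on the bench.
- jar: Bystander to leave alone: small amber jar, 44 mm across, 55 mm tall; origin at its underside.
- mandrel: Bystander to leave alone: turned wooden ring cone, 48 mm across, 85 mm tall; origin at its underside.
- tweezers: Bystander to leave alone: steel tweezers lying flat, 110 mm long; origin at its underside.
- loupe: Bystander to leave alone: folding magnifier, 60 mm long, 16 mm high; origin at its underside.
- driver: Bystander to leave alone: screwdriver lying flat, 150 mm long; origin at its underside.
- gembox: Bystander to leave alone: flat black stone box, 45 x 45 x 18 mm; origin at its underside.
- ringclamp: Bystander to leave alone: wooden ring clamp lying flat, 110 mm long, 20 mm high; origin at its underside.
There are look-alikes about, which are no part of the job. What is shaped like the part that bears pocket but orange or purple is not meant.

How it is judged:
By the outcome, as a careful person would: the job done as asked, in the order asked, and still so for the second after the job is handed in, while the arm keeps its last pose, push and grip.
It also fails if it takes over 67 s, if anything falls off the work surface, if the arm or the gripper's body presses on something with over 40 N, if the wrist force passes 120 N, or if a joint passes its speed limit or range.

## Working session

There is one attempt and no reset: what is moved stays moved. The work goes in short steps, Python scripts to look and compute and a shell command to move; the robot and the scene stay as the last step left them, time stands still between calls to the robot, and variables do not carry over. Pictures are saved under pics/ and viewed, on a budget of 10 in all, crops included, one or two more only if the job needs it, and the job is handed in when it is done.

```bash
mkdir -p pics; ls; cat > h.py <<'E'
import numpy as np, cv2
from cell import telemetry, optics, order, env
def grab(n,save=None):
    f=optics.grab_frame(n)
    if save: cv2.imwrite('pics/'+save+'.png',f['img'][:,:,::-1])
    np.savez('/tmp/'+(save or n)+'.npz',**{k:np.array(v) for k,v in f.items()})
    return f
def load(n): return np.load('/tmp/'+n+'.npz')
def cloud(f):
    h,w=f['range_z'].shape
    u,v=np.meshgrid(np.arange(w),np.arange(h))
    p=cv2.undistortPoints(np.stack([u,v],-1).reshape(-1,1,2).astype(np.float64),f['K'],f['distortion']).reshape(h,w,2)
    z=f['range_z']; P=np.stack([p[...,0]*z,-p[...,1]*z,-z],-1)
    M=f['world_to_cam']; return (P-M[:3,3])@M[:3,:3]
def proj(f,X):
    M=f['world_to_cam']; c=np.atleast_2d(X)@M[:3,:3].T+M[:3,3]
    return cv2.projectPoints(c*[1,-1,-1],np.zeros(3),np.zeros(3),f['K'],f['distortion'])[0].reshape(-1,2)
E
python3 - <<'E'
from h import *
a=grab('scene','s0');b=grab('top','t0')
cv2.imwrite('pics/t0b.png',cv2.resize(b['img'][:,:,::-1],(800,600),interpolation=2))
for n,f in(('s',a),('t',b)):
    M=f['world_to_cam'];print(n,(-M[:3,:3].T@M[:3,3]).round(),M[:3,:3].round(2).tolist(),f['K'][0,0])
print(telemetry.state())
E
```

```text
pics
s [1227.  355.  924.] [[-0.48, 0.88, -0.0], [-0.6, -0.32, 0.74], [0.64, 0.36, 0.68]] 411.52650905079696
t [ 389.  -75. 1494.] [[-0.0, -1.0, -0.01], [1.0, -0.0, 0.07], [-0.07, -0.01, 1.0]] 394.64591052253604
{'time': 0.1, 'joint_pos': array([-1.30350467,  0.61580666, -0.01258587,  1.4247548 ,  0.008096  ,
        1.10338479, -0.04040241]), 'joint_velocities': array([ 0.0007275 , -0.0027831 , -0.00059504, -0.00266205,  0.00046089,
        0.00027681, -0.00060154]), 'tau': array([ 1.31746754e-03, -4.60045767e+01,  2.09923675e-01, -1.66247374e+01,
       -6.12374581e-02,  1.69113680e-02,  9.78948856e-05]), 'tcp_pos': array([188.03451284, 621.49236347, 231.60199323]), 'tcp_rot': array([-1.47481060e-04,  1.46350032e-01,  9.89232198e-01, -1.14221194e-03]), 'contact_force': array([0.21728431, 0.39304518, 0.47640552]), 'moment': array([-0.01006871,  0.00278173, -0.03023535]), 'opening': 0.9994210228317203}
```

View pics/t0b.png

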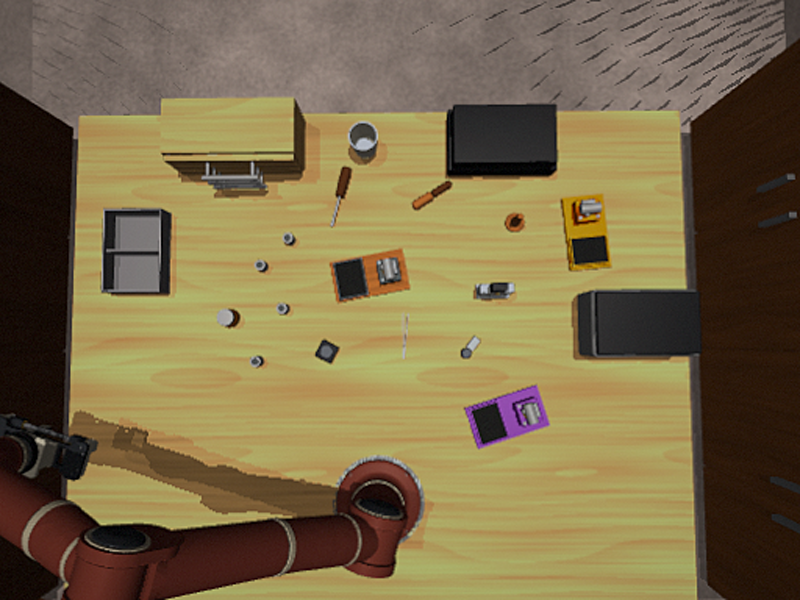

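View pics/s0.png

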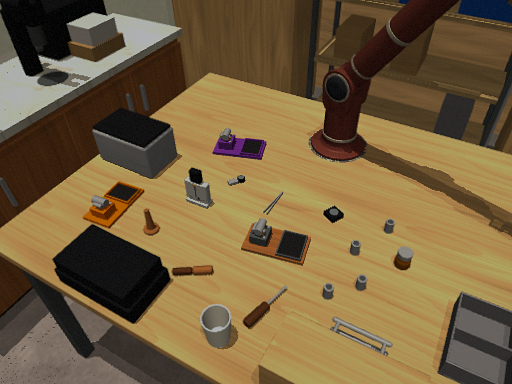

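The block with the natural-wood base is in the middle: top view pocket at (350,279) and stud at (389,269). The gauge is at (495,290). The weights are at (289,239), (261,265), (282,309) and (257,361). Next I'll measure them with depth.

```bash
python3 - <<'E'
from h import *
t=load('t0');s=load('s0');ct=cloud(t);cs=cloud(s)
def near(c,x,y,r,z0,z1):
    m=(np.hypot(c[...,0]-x,c[...,1]-y)<r)&(c[...,2]>z0)&(c[...,2]<z1); return c[m]
for n,(u,v) in dict(w0=(289,239),w1=(261,265),w2=(282,309),w3=(257,361),pocket=(350,279),stud=(389,269),gauge=(495,290)).items():
    p=ct[int(v/1.5625),int(u/1.5625)]; print(n,p.round(1))
    if n[0]=='w':
        for c in(ct,cs):
            q=near(c,p[0],p[1],30,33,50); print('  ',len(q),q.mean(0).round(1),((q.max(0)+q.min(0))/2).round(1))
    if n=='gauge':
        for c in(ct,cs):
            for z in((95,140),(60,87),(5,60)):
                q=near(c,p[0],p[1],60,*z)
                if len(q)>5: print('  ',z,len(q),((q.max(0)+q.min(0))/2).round(1),cv2.minAreaRect(q[:,:2].astype(np.float32)))
    if n=='stud':
        for c in(ct,cs):
            for z in((30,48),(60,80)):
                q=near(c,p[0],p[1],45,*z)
                if len(q)>5: print('  ',z,len(q),q.mean(0).round(1),cv2.minAreaRect(q[:,:2].astype(np.float32)),q[:,2].max())
# block base by colour/height
for c,f in((ct,t),(cs,s)):
    p=ct[int(275/1.5625),int(370/1.5625)]
    m=(np.hypot(c[...,0]-p[0],c[...,1]-p[1])<115)&(c[...,2]>6)&(c[...,2]<24)
    q=c[m];print('base',len(q),q[:,2].mean(),cv2.minAreaRect(q[:,:2].astype(np.float32)))
    d=(f['img'].sum(2)<150)&(np.hypot(c[...,0]-p[0],c[...,1]-p[1])<115)&(c[...,2]>3)&(c[...,2]<20)
    q=c[d];print('dark',len(q),q.mean(0),cv2.minAreaRect(q[:,:2].astype(np.float32)))
b=s['img'][:,:,::-1]
A=cv2.resize(b[150:220,160:230],(560,560),interpolation=2);cv2.imwrite('pics/g.png',A)
E
```

```text
w0 [627.8 212.8  38.3]
   37 [627.5 213.   38.7] [628.  213.1  38.7]
   79 [632.  214.6  38.5] [631.1 214.6  38.4]
w1 [564.7 276.4  35. ]
   35 [561.7 279.5  39. ] [560.5 279.7  39.2]
   76 [567.  280.7  38.3] [566.3 280.7  38.3]
w2 [459.7 225.5  40.9]
   41 [458.9 225.9  39.1] [459.9 226.2  40. ]
   65 [463.5 228.2  38.5] [462.6 227.3  37.5]
w3 [334.8 283.6  39.3]
   38 [333.9 287.4  38.9] [334.7 287.   40.3]
   55 [338.7 289.5  38.7] [336.  289.3  38.2]
pocket [532.5  65.9   9.3]
stud [548.  -27.   70.7]
   (30, 48) 100 [543.3 -25.7  39.9] ((547.9771118164062, -27.842092514038086), (55.94917297363281, 51.62778091430664), 10.743304252624512) 45.443679016392316
   (60, 80) 93 [549.  -29.9  68.1] ((548.2539672851562, -30.401933670043945), (29.345600128173828, 45.23949432373047), 89.49475860595703) 76.34031207001946
   (30, 48) 188 [561.1 -17.9  39.8] ((552.4312133789062, -26.582361221313477), (57.5881233215332, 50.933895111083984), 10.227126121520996) 47.84817844420034
   (60, 80) 141 [553.6 -27.8  67.4] ((551.3121948242188, -30.292795181274414), (50.24293899536133, 33.86648178100586)
[... 776 characters left out ...]
 (5, 60) 341 [ 504.8 -275.4   32.4] ((509.49560546875, -275.1111755371094), (34.25899887084961, 82.77532958984375), 13.50112247467041)
base 859 10.579894405282003 ((538.1053466796875, 16.887191772460938), (195.93751525878906, 197.07119750976562), 27.271215438842773)
dark 346 [533.62833988  65.91308456   9.61535849] ((536.3772583007812, 48.37158966064453), (81.98298645019531, 98.73147583007812), 11.68551254272461)
base 1399 10.954474790108586 ((542.7420654296875, 19.60210418701172), (103.96863555908203, 180.8131866455078), 10.731446266174316)
dark 683 [538.49594126  55.74300803  10.4497172 ] ((544.8518676757812, 22.456924438476562), (98.22003936767578, 175.81674194335938), 10.459639549255371)
```

View pics/g.png

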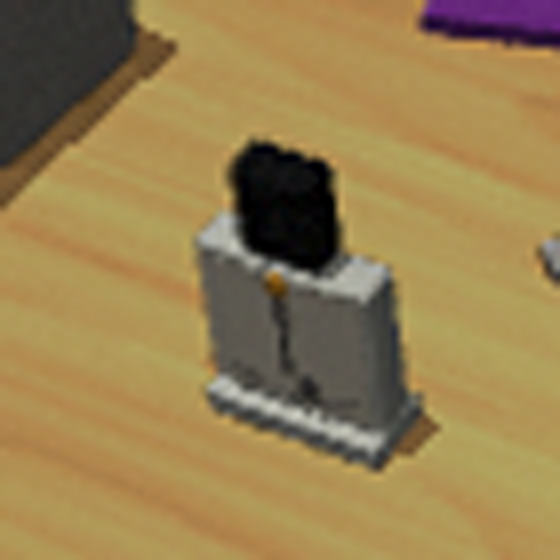

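The crop shows the mark (310,385) to the right of the needle (280,340). It is on the gauge's world +Y side, so gauge +y ≈ world +Y and the lean is toward the pocket. First move: align tool y with block y, then hover over weight 2.

```bash
cat >> h.py <<'E'
from scipy.spatial.transform import Rotation as Ro
def pose():
    s=telemetry.state(); q=s['tcp_rot']; return s['tcp_pos'],Ro.from_quat([q[1],q[2],q[3],q[0]]).as_matrix(),s
def plan(X):
    p,R,s=pose(); print('at',p.round(1),'ytool deg',np.degrees(np.arctan2(R[1,1],R[0,1])).round(2),'delta tool mm',(R.T@(np.array(X)-p)).round(1),'F',s['contact_force'].round(1),'t',s['time'],'op',round(s['opening'],3))
E
python3 -m handwheel '[{"travel":[0,-0.05,0.01],"spin":-9.17},{"travel":[0,-0.05,0.01],"spin":-9.17},{"travel":[0,-0.05,0.01],"spin":-9.16}]' 60
python3 -c "
from h import *
plan([461,227,180])"
```

```text
time: 0.48
tcp_pos: [167.4, 473.0, 202.0]
tcp_rot: [-0.0, -0.096, 0.995, -0.0]
contact_force: [0.3, 0.3, 1.0]
opening: 0.726
at [167.4 473.  202. ] ytool deg 101.07 delta tool mm [-240.9 -297.8   22. ] F [0.3 0.3 1. ] t 0.475 op 0.726
```

```bash
python3 -m handwheel '[{"travel":[-0.035,-0.043,0.003],"spin":0},{"travel":[-0.035,-0.043,0.003],"spin":0},{"travel":[-0.035,-0.043,0.003],"spin":0},{"travel":[-0.035,-0.043,0.003],"spin":0},{"travel":[-0.035,-0.043,0.003],"spin":0},{"travel":[-0.035,-0.043,0.003],"spin":0},{"travel":[-0.031,-0.040,0.004],"spin":0},{"travel":[0,0,0],"spin":0}]' 60
python3 - <<'E'
from h import *
plan([461,227,180])
f=grab('wrist','w0'); c=cloud(f)
M=f['world_to_cam'];print((-M[:3,:3].T@M[:3,3]).round(1),M[2,:3].round(2))
m=(c[...,2]>32)&(c[...,2]<45)&(np.hypot(c[...,0]-461,c[...,1]-227)<35);q=c[m]
print(len(q),q.mean(0),cv2.minEnclosingCircle(q[:,:2].astype(np.float32)))
E
```

```text
time: 1.48
tcp_pos: [463.4, 221.8, 179.9]
tcp_rot: [0.0, -0.088, 0.996, -0.001]
contact_force: [0.2, -0.3, 0.2]
opening: 0.598
at [463.4 221.8 179.9] ytool deg 100.13 delta tool mm [ 1.5  5.6 -0.1] F [ 0.2 -0.3  0.2] t 1.475 op 0.598
[386.2 208.5 332.4] [-0.28 -0.05  0.96]
567 [459.07963153 226.81833194  40.2589381 ] ((460.09814453125, 227.11663818359375), 12.92360782623291)
```

View pics/w0.png

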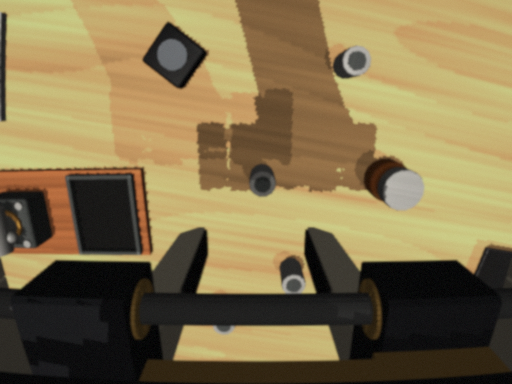

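Weight 2 at pixel (262,180) measures (460,227), which agrees with the earlier figure. I'll grasp it.

```bash
python3 -m handwheel '[{"travel":[0.002,0.0057,0.03],"spin":-0.57},{"travel":[0,0,0.05],"spin":0},{"travel":[0,0,0.05],"spin":0},{"travel":[0,0,0.023],"spin":0},{"travel":[0,0,0],"spin":0},{"travel":[0,0,0],"spin":0}]' 60
python3 -c "
from h import *
plan([460.3,227,27])"
```

```text
time: 2.28
tcp_pos: [457.3, 233.0, 28.6]
tcp_rot: [0.001, -0.099, 0.995, 0.001]
contact_force: [-0.1, 0.8, -0.3]
opening: 0.599
at [457.3 233.   28.6] ytool deg 101.33 delta tool mm [-1.7 -6.5  1.6] F [-0.1  0.8 -0.3] t 2.275 op 0.599
```

```bash
python3 -m handwheel '[{"travel":[0,0,0],"spin":0},{"travel":[0,0,0],"spin":0},{"travel":[0,0,0],"spin":0},{"travel":[0,0,0],"spin":0}]' 15 25
python3 -c "
from h import *
plan([460.3,227,27])"
```

```text
time: 2.78
tcp_pos: [457.8, 230.8, 28.1]
tcp_rot: [0.0, -0.097, 0.995, -0.001]
contact_force: [-0.5, -1.9, 5.1]
opening: 0.275
at [457.8 230.8  28.1] ytool deg 101.18 delta tool mm [-1.7 -4.2  1.1] F [-0.5 -1.9  5.1] t 2.775 op 0.275
```

```bash
python3 -m handwheel '[{"travel":[0,0,-0.04],"spin":0},{"travel":[0,0,-0.04],"spin":0},{"travel":[-0.02,-0.04,0],"spin":0},{"travel":[-0.02,-0.05,0],"spin":0},{"travel":[0,0,0],"spin":0},{"travel":[0,0,0],"spin":0},{"travel":[0,0,0],"spin":0}]'
python3 - <<'E'
from h import *
plan([534,65,110])
f=grab('wrist','w1'); c=cloud(f)
cv2.imwrite('pics/w1b.png',f['img'][:,:,::-1])
b=f['img'].sum(2)
q=c[(c[...,2]>14)&(c[...,2]<24)&(np.hypot(c[...,0]-534,c[...,1]-65)<65)]
print('rim',len(q),cv2.minAreaRect(q[:,:2].astype(np.float32)))
q=c[(c[...,2]>37)&(c[...,2]<46)&(np.hypot(c[...,0]-549,c[...,1]+28)<42)]
print('housing',len(q),cv2.minAreaRect(q[:,:2].astype(np.float32)))
q=c[(c[...,2]>7)&(c[...,2]<24)&(np.hypot(c[...,0]-540,c[...,1]-18)<125)]
print('base',len(q),cv2.minAreaRect(q[:,:2].astype(np.float32)))
E
```

```text
time: 3.65
tcp_pos: [513.0, 153.0, 107.3]
tcp_rot: [-0.001, -0.099, 0.995, 0.001]
contact_force: [-0.6, 0.4, -1.8]
opening: 0.274
at [513.  153.  107.3] ytool deg 101.4 delta tool mm [ -3.2 -90.4  -2.8] F [-0.6  0.4 -1.8] t 3.65 op 0.274
rim 2313 ((532.0374145507812, 65.30583190917969), (92.99922943115234, 73.410400390625), 10.776595115661621)
housing 2188 ((547.5682373046875, -19.445632934570312), (56.28440856933594, 39.06671142578125), 11.996603965759277)
base 17903 ((509.61279296875, 17.352401733398438), (162.33180236816406, 173.65736389160156), 10.78663158416748)
```

View pics/w1b.png

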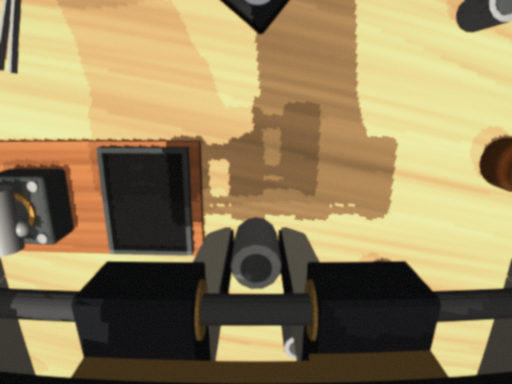

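The weight is held upright at (257,265). The pocket rim fit gives (532,65.3), yaw 10.78°, size 93×73, so the stud is at about (549.6,-27). Next I'll move over block x=+20 in the pocket.

```bash
python3 -m handwheel '[{"travel":[-0.007,-0.03,0],"spin":0.5},{"travel":[-0.007,-0.03,0],"spin":0},{"travel":[-0.0075,-0.03,0],"spin":0},{"travel":[0,0,0],"spin":0},{"travel":[0,0,0],"spin":0},{"travel":[0,0,0],"spin":0},{"travel":[0,0,0],"spin":0}]'
python3 -c "
from h import *
plan([551.6,69,39])"
```

```text
time: 4.58
tcp_pos: [551.9, 68.2, 107.7]
tcp_rot: [-0.0, -0.095, 0.996, 0.0]
contact_force: [0.1, -0.3, -3.0]
opening: 0.275
at [551.9  68.2 107.7] ytool deg 100.86 delta tool mm [ 0.1  0.8 68.7] F [ 0.1 -0.3 -3. ] t 4.575 op 0.275
```

```bash
python3 -m handwheel '[{"travel":[0,0,0.04],"spin":0},{"travel":[0,0,0.022],"spin":0},{"travel":[0,0,0.004],"spin":0},{"travel":[0,0,0.001],"spin":0},{"travel":[0,0,0],"spin":0},{"travel":[0,0,0],"spin":0},{"travel":[0,0,0],"spin":0}]'
python3 -c "
from h import *
plan([551.6,69,38.1])"
```

```text
time: 5.45
tcp_pos: [552.6, 66.9, 41.2]
tcp_rot: [0.0, -0.094, 0.996, -0.0]
contact_force: [0.4, -0.2, -1.4]
opening: 0.271
at [552.6  66.9  41.2] ytool deg 100.73 delta tool mm [0.6 2.2 3.1] F [ 0.4 -0.2 -1.4] t 5.45 op 0.271
```

```bash
python3 -m handwheel '[{"travel":[0,0,0.0015],"spin":0},{"travel":[0,0,0.0015],"spin":0},{"travel":[0,0,0],"spin":0}]'; python3 -m handwheel '[{"travel":[0,0,0],"spin":0},{"travel":[0,0,0],"spin":0},{"travel":[0,0,0],"spin":0},{"travel":[0,0,-0.02],"spin":0},{"travel":[0,0,-0.05],"spin":0},{"travel":[0,0,-0.01],"spin":0},{"travel":[0,0,0],"spin":0},{"travel":[0,0,0],"spin":0}]' 50
python3 -c "
from h import *
plan([629,213.5,120])"
```

```text
time: 5.82
tcp_pos: [552.3, 66.9, 38.1]
tcp_rot: [0.0, -0.094, 0.996, -0.0]
contact_force: [-1.3, -0.2, 4.1]
opening: 0.27
time: 6.82
tcp_pos: [551.2, 66.8, 116.3]
tcp_rot: [-0.001, -0.094, 0.996, -0.0]
contact_force: [0.4, 0.1, -0.9]
opening: 0.501
at [551.2  66.8 116.3] ytool deg 100.74 delta tool mm [-103.8  129.7   -4. ] F [ 0.4  0.1 -0.9] t 6.825 op 0.501
```

```bash
python3 -m handwheel '[{"travel":[-0.035,0.043,0],"spin":0},{"travel":[-0.034,0.043,0],"spin":0},{"travel":[-0.034,0.044,0],"spin":0},{"travel":[0,0,0],"spin":0},{"travel":[0,0,0],"spin":0},{"travel":[0,0,0],"spin":0},{"travel":[0,0,0],"spin":0}]' 60
python3 - <<'E'
from h import *
plan([628.5,214,27])
f=grab('wrist','w2'); c=cloud(f)
q=c[(c[...,2]>32)&(c[...,2]<45)&(np.hypot(c[...,0]-629,c[...,1]-214)<28)]
print(len(q),q.mean(0),cv2.minEnclosingCircle(q[:,:2].astype(np.float32)))
q=c[(c[...,2]>40)&(c[...,2]<60)&(np.hypot(c[...,0]-551,c[...,1]-68)<35)]
if len(q):print('placed',len(q),q.mean(0),cv2.minEnclosingCircle(q[:,:2].astype(np.float32)))
E
```

```text
time: 7.7
tcp_pos: [629.2, 212.1, 117.6]
tcp_rot: [-0.0, -0.092, 0.996, -0.0]
contact_force: [0.7, -0.1, 0.9]
opening: 0.6
at [629.2 212.1 117.6] ytool deg 100.61 delta tool mm [ 0.3  2.1 90.6] F [ 0.7 -0.1  0.9] t 7.7 op 0.6
869 [627.45923332 213.64264245  40.18345818] ((628.5838623046875, 213.78643798828125), 12.88247299194336)
placed 1303 [553.91958242  69.96946134  49.47452519] ((554.0581665039062, 68.0330810546875), 13.150206565856934)
```

```bash
python3 -m handwheel '[{"travel":[0,0.001,0.04],"spin":0},{"travel":[0,0,0.03],"spin":0},{"travel":[0,0,0.02],"spin":0},{"travel":[0,0,0],"spin":0},{"travel":[0,0,0],"spin":0}]' 60; python3 -m handwheel '[{"travel":[0,0,0],"spin":0},{"travel":[0,0,0],"spin":0},{"travel":[0,0,0],"spin":0},{"travel":[0,0,0],"spin":0}]' 15 25
python3 -c "
from h import *
plan([628.5,214,27])"; python3 -m handwheel '[{"travel":[0,0,-0.04],"spin":0},{"travel":[0,0,-0.04],"spin":0},{"travel":[0.035,-0.043,0],"spin":0},{"travel":[0.035,-0.043,0],"spin":0},{"travel":[0.035,-0.04,0],"spin":0},{"travel":[0.02,-0.02,0],"spin":0},{"travel":[0,0,0],"spin":0},{"travel":[0,0,0],"spin":0}]'
python3 -c "
from h import *
plan([512.4,61.6,40])"
```

```text
time: 8.38
tcp_pos: [630.0, 215.1, 28.9]
tcp_rot: [0.001, -0.093, 0.996, 0.0]
contact_force: [0.6, -0.1, 0.2]
opening: 0.604
time: 8.88
tcp_pos: [629.3, 214.7, 28.0]
tcp_rot: [0.0, -0.094, 0.996, -0.0]
contact_force: [-0.2, -0.2, 0.9]
opening: 0.276
at [629.3 214.7  28. ] ytool deg 100.73 delta tool mm [ 0.9 -0.6  1. ] F [-0.2 -0.2  0.9] t 8.875 op 0.276
time: 9.88
tcp_pos: [534.2, 49.5, 107.8]
tcp_rot: [0.001, -0.094, 0.996, 0.001]
contact_force: [-0.3, -0.2, -1.7]
opening: 0.275
at [534.2  49.5 107.8] ytool deg 100.8 delta tool mm [19.3 15.9 67.7] F [-0.3 -0.2 -1.7] t 9.875 op 0.275
```

```bash
python3 -m handwheel '[{"travel":[0.019,0.016,0],"spin":0},{"travel":[0,0,0],"spin":0},{"travel":[0,0,0],"spin":0},{"travel":[0,0,0.04],"spin":0},{"travel":[0,0,0.022],"spin":0},{"travel":[0,0,0.004],"spin":0},{"travel":[0,0,0],"spin":0},{"travel":[0,0,0],"spin":0}]'
python3 -c "
from h import *
plan([512.4,61.6,38])"
```

```text
time: 10.88
tcp_pos: [512.9, 60.4, 42.6]
tcp_rot: [0.001, -0.094, 0.996, 0.0]
contact_force: [-0.5, -0.0, -1.0]
opening: 0.272
at [512.9  60.4  42.6] ytool deg 100.73 delta tool mm [0.2 1.3 4.6] F [-0.5 -0.  -1. ] t 10.875 op 0.272
```

```bash
python3 -m handwheel '[{"travel":[0,0,0.002],"spin":0},{"travel":[0,0,0.0022],"spin":0},{"travel":[0,0,0],"spin":0},{"travel":[0,0,0],"spin":0}]'; python3 -m handwheel '[{"travel":[0,0,0],"spin":0},{"travel":[0,0,0],"spin":0},{"travel":[0,0,0],"spin":0},{"travel":[0,0,-0.02],"spin":0},{"travel":[0,0,-0.05],"spin":0},{"travel":[0,0,-0.06],"spin":0},{"travel":[0,0,-0.05],"spin":0},{"travel":[0,0,0],"spin":0}]' 50
python3 - <<'E'
from h import *
plan([500,-200,220])
f=grab('wrist','w3'); c=cloud(f)
for z in((44,56),(14,24)):
    m=(c[...,2]>z[0])&(c[...,2]<z[1])&(np.hypot(c[...,0]-532,c[...,1]-65)<65)
    if z[0]==44:
        n,l=cv2.connectedComponents(m.astype(np.uint8))
        for i in range(1,n):
            q=c[l==i]
            if len(q)>80: print(len(q),q.mean(0).round(1),cv2.minEnclosingCircle(q[:,:2].astype(np.float32)))
    else: q=c[m];print('rim',cv2.minAreaRect(q[:,:2].astype(np.float32)))
E
```

```text
time: 11.38
tcp_pos: [512.1, 60.3, 37.9]
tcp_rot: [0.0, -0.094, 0.996, -0.0]
contact_force: [-1.3, -1.6, 3.9]
opening: 0.278
time: 12.38
tcp_pos: [514.3, 60.7, 221.4]
tcp_rot: [0.005, -0.093, 0.996, 0.0]
contact_force: [0.3, -0.4, 0.2]
opening: 0.5
at [514.3  60.7 221.4] ytool deg 100.73 delta tool mm [  62.6 -253.5    1. ] F [ 0.3 -0.4  0.2] t 12.375 op 0.5
461 [510.7  60.1  50.4] ((511.129638671875, 60.30826950073242), 12.840056419372559)
429 [552.3  67.   50.2] ((553.3308715820312, 67.09464263916016), 12.813902854919434)
rim ((531.4053955078125, 64.90080261230469), (91.92634582519531, 72.2540283203125), 10.64819049835205)
```

View pics/w3.png

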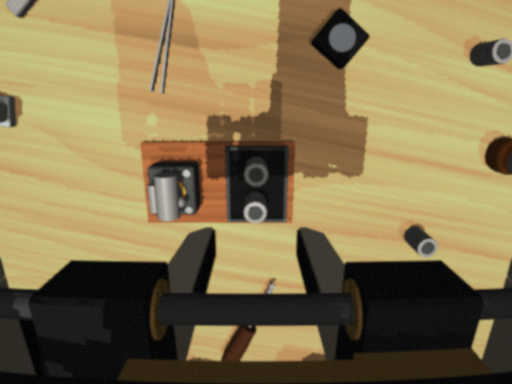

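Both weights stand in the pocket, at (257,172) and (256,211); the two others are still on the bench. The block barely moved. Next is the gauge.

```bash
python3 - <<'E'
from h import *
c=cloud(load('w3'))
q=c[(c[...,2]>66)&(c[...,2]<80)&(np.hypot(c[...,0]-549,c[...,1]+28)<45)]
print(len(q),q.mean(0),cv2.minAreaRect(q[:,:2].astype(np.float32)),np.percentile(q[:,2],[5,50,95]))
E
python3 -m handwheel '[{"travel":[0.012,-0.055,0],"spin":0},{"travel":[0.012,-0.055,0],"spin":0},{"travel":[0.012,-0.055,0],"spin":0},{"travel":[0.013,-0.055,0],"spin":0},{"travel":[0.013,-0.055,0],"spin":0},{"travel":[0.013,-0.056,0],"spin":0},{"travel":[0,0,0],"spin":10.5},{"travel":[0,0,0],"spin":10.5}]' 55
python3 -m handwheel '[{"travel":[0,0,0],"spin":10.5},{"travel":[0,0,0],"spin":10.5},{"travel":[0,0,0],"spin":10.5},{"travel":[0,0,0],"spin":10.5},{"travel":[0,0,0],"spin":10.5},{"travel":[0,0,0],"spin":10.5},{"travel":[0,0,0],"spin":10.5}]'
python3 -m handwheel '[{"travel":[0,0,0],"spin":3.2},{"travel":[0,0,0],"spin":0},{"travel":[0,0,0],"spin":0},{"travel":[0,0,0],"spin":0}]'
python3 - <<'E'
from h import *
plan([502,-278,200])
f=grab('wrist','w4'); c=cloud(f)
for z in((120,140),(80,92)):
    q=c[(c[...,2]>z[0])&(c[...,2]<z[1])&(np.hypot(c[...,0]-502,c[...,1]+278)<55)]
    if len(q): print(len(q),q.mean(0).round(1),cv2.minAreaRect(q[:,:2].astype(np.float32)))
E
```

```text
909 [547.8075314  -25.83875656  70.54262291] ((549.109130859375, -26.656198501586914), (47.11531066894531, 22.426651000976562), 10.750298500061035) [67.0593385  70.98762804 72.96968745]
time: 13.42
tcp_pos: [498.1, -279.6, 214.8]
tcp_rot: [-0.002, 0.094, 0.996, 0.001]
contact_force: [-0.1, -0.4, -0.9]
opening: 0.549
time: 14.3
tcp_pos: [498.6, -278.2, 215.1]
tcp_rot: [-0.002, 0.67, 0.742, -0.001]
contact_force: [0.0, 0.2, -0.6]
opening: 0.547
time: 14.8
tcp_pos: [499.5, -278.9, 217.0]
tcp_rot: [-0.0, 0.688, 0.726, -0.0]
contact_force: [-0.7, -0.1, 0.5]
opening: 0.548
at [ 499.5 -278.9  217. ] ytool deg 3.06 delta tool mm [ 0.7  2.5 17. ] F [-0.7 -0.1  0.5] t 14.8 op 0.548
1098 [ 500.9 -275.6  130.7] ((500.9527893066406, -276.96734619140625), (19.870695114135742, 36.00540542602539), 1.4202513694763184)
853 [ 499.5 -258.8   86.3] ((500.8945007324219, -276.782958984375), (28.45536994934082, 79.1626968383789), 2.8149375915527344)
```

```bash
python3 -m handwheel '[{"travel":[0.002,0.0015,0.03],"spin":0.8},{"travel":[0,0,0.04],"spin":0},{"travel":[0,0,0.03],"spin":0},{"travel":[0,0,0.008],"spin":0},{"travel":[0,0,0],"spin":0},{"travel":[0,0,0],"spin":0}]' 50
python3 -m handwheel '[{"travel":[0,0,0],"spin":0},{"travel":[0,0,0],"spin":0},{"travel":[0,0,0],"spin":0},{"travel":[0,0,0],"spin":0},{"travel":[0,0,0],"spin":0}]' 10 15
python3 -c "
from h import *
plan([501,-277,109])"
```

```text
time: 15.6
tcp_pos: [502.1, -277.5, 110.9]
tcp_rot: [0.001, 0.693, 0.721, 0.0]
contact_force: [0.0, -0.1, 0.1]
opening: 0.501
time: 16.23
tcp_pos: [501.3, -276.9, 109.7]
tcp_rot: [0.0, 0.693, 0.721, 0.0]
contact_force: [-0.1, 0.5, 1.6]
opening: 0.216
at [ 501.3 -276.9  109.7] ytool deg 2.24 delta tool mm [-0.1 -0.4  0.7] F [-0.1  0.5  1.6] t 16.225 op 0.216
```

```bash
python3 -m handwheel '[{"travel":[0,0,-0.02],"spin":0},{"travel":[0,0,-0.045],"spin":-4.2},{"travel":[0,0,-0.045],"spin":-4.2},{"travel":[0.04,0.016,0],"spin":0},{"travel":[0.05,0.02,0],"spin":0},{"travel":[0.05,0.02,0],"spin":0},{"travel":[0.05,0.02,0],"spin":0},{"travel":[0.035,0.014,0],"spin":0}]'
python3 -m handwheel '[{"travel":[0,0,0],"spin":0},{"travel":[0,0,0],"spin":0},{"travel":[0,0,0],"spin":0},{"travel":[0,0,0],"spin":0}]'
python3 - <<'E'
from h import *
plan([549.2,-26.9,185])
f=grab('wrist','w5'); g=grab('scene','s5'); 
a=f['img'][:,:,::-1]; b=cv2.resize(g['img'][150:300,180:330,::-1],(384,384),interpolation=2)
cv2.imwrite('pics/c5.png',np.hstack([a[:,:400],b]))
c=cloud(f)
R=pose()[1]
for z in((66,80),(37,46)):
    q=c[(c[...,2]>z[0])&(c[...,2]<z[1])&(np.hypot(c[...,0]-549,c[...,1]+28)<45)]
    if len(q)>20:print(z,len(q),cv2.minAreaRect(q[:,:2].astype(np.float32)))
E
```

```text
time: 17.23
tcp_pos: [547.4, -35.5, 218.3]
tcp_rot: [-0.002, 0.637, 0.771, -0.0]
contact_force: [0.8, -0.3, -3.7]
opening: 0.213
time: 17.73
tcp_pos: [547.8, -40.5, 219.4]
tcp_rot: [0.0, 0.639, 0.769, -0.0]
contact_force: [0.3, 0.7, -3.3]
opening: 0.214
at [547.8 -40.5 219.4] ytool deg 10.49 delta tool mm [13.1  3.9 34.4] F [ 0.3  0.7 -3.3] t 17.725 op 0.214
(66, 80) 125 ((568.5198974609375, -22.501201629638672), (5.304660797119141, 20.91692352294922), 11.443937301635742)
(37, 46) 697 ((549.2677612304688, -26.427013397216797), (55.4458122253418, 51.090370178222656), 10.587621688842773)
```

View pics/c5.png

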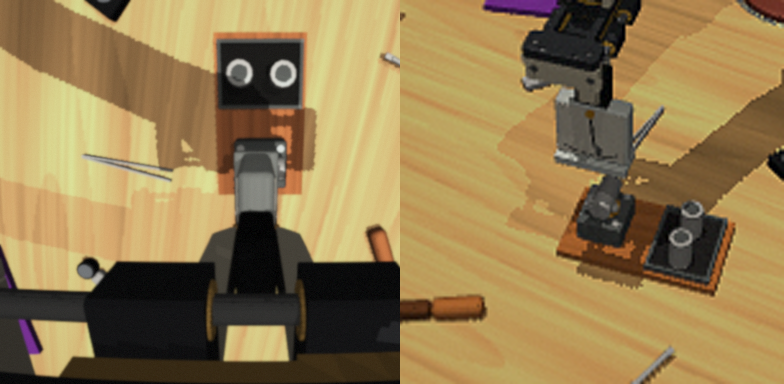

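The gauge hangs upright in the grip (left image at 258,180), with the stud just ahead of it. I'll move over the stud.

```bash
python3 -m handwheel '[{"travel":[0.007,0.004,0],"spin":-0.2},{"travel":[0.0063,0,0.015],"spin":0},{"travel":[0,0,0.015],"spin":0},{"travel":[0,0,0],"spin":0},{"travel":[0,0,0],"spin":0},{"travel":[0,0,0],"spin":0},{"travel":[0,0,0],"spin":0}]'
python3 -c "
from h import *
plan([549.2,-26.7,181.7])"
```

```text
time: 18.7
tcp_pos: [549.8, -25.4, 189.9]
tcp_rot: [0.0, 0.637, 0.771, 0.0]
contact_force: [-0.1, 0.4, -3.1]
opening: 0.213
at [549.8 -25.4 189.9] ytool deg 10.82 delta tool mm [-1.1 -0.9  8.2] F [-0.1  0.4 -3.1] t 18.7 op 0.213
```

```bash
python3 -m handwheel '[{"travel":[-0.0005,-0.0005,0.004],"spin":0},{"travel":[0,0,0.003],"spin":0},{"travel":[0,0,0.003],"spin":0},{"travel":[0,0,0],"spin":0},{"travel":[0,0,0],"spin":0},{"travel":[0,0,0],"spin":0}]'
python3 -c "
from h import *
plan([549.2,-26.7,176.7])"
```

```text
time: 19.45
tcp_pos: [549.0, -25.9, 179.6]
tcp_rot: [-0.0, 0.637, 0.771, -0.0]
contact_force: [-1.0, -0.4, -2.1]
opening: 0.215
at [549.  -25.9 179.6] ytool deg 10.84 delta tool mm [-0.8  0.   2.9] F [-1.  -0.4 -2.1] t 19.45 op 0.215
```

```bash
python3 -m handwheel '[{"travel":[0,0,0.0015],"spin":0},{"travel":[0,0,0.0015],"spin":0},{"travel":[0.003,0,0],"spin":0},{"travel":[0.004,0,0.0003],"spin":0},{"travel":[0.004,0,0.0004],"spin":0},{"travel":[0,0,0],"spin":0},{"travel":[0,0,0],"spin":0}]' - 7
python3 - <<'E'
from h import *
plan([549.2,-26.7,176.7])
g=grab('scene','s6');f=grab('wrist','w6')
a=f['img'][150:342,120:320,::-1]; b=cv2.resize(g['img'][175:255,210:290,::-1],(560,560),interpolation=2)
cv2.imwrite('pics/c6.png',b)
E
```

```text
time: 20.32
tcp_pos: [547.0, -14.3, 175.7]
tcp_rot: [-0.0, 0.637, 0.771, 0.0]
contact_force: [-2.5, 0.5, 0.8]
opening: 0.213
at [547.  -14.3 175.7] ytool deg 10.86 delta tool mm [-12.6  -0.2  -1. ] F [-2.5  0.5  0.8] t 20.325 op 0.213
```

View pics/c6.png

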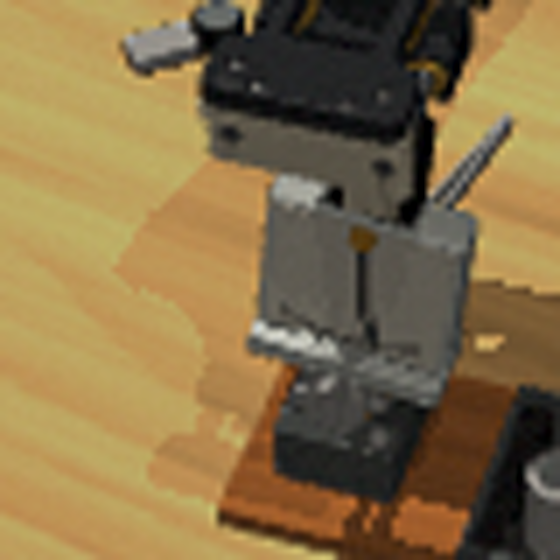

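The gauge is rocking: needle tip at (367,345), mark near (372,335). I'll rectify the dial from both scene frames to get the mark angle.

```bash
cat >> h.py <<'E'
def rect(f,foot,yaw,th,S=6):
    """dial face (+x side) warped to gauge y (-32..32) and z (84..20), S px/mm; th=lean to +y"""
    Rz=Ro.from_euler('z',yaw,degrees=True).as_matrix()@Ro.from_euler('x',-th).as_matrix()
    ys,zs=np.meshgrid(np.arange(-32,32,1/S),np.arange(86,14,-1/S))
    X=np.stack([np.full_like(ys,11.),ys,zs],-1).reshape(-1,3)@Rz.T+foot
    uv=proj(f,X).reshape(ys.shape+(2,)).astype(np.float32)
    return cv2.remap(f['img'],uv[...,0],uv[...,1],cv2.INTER_CUBIC)[:,:,::-1].copy()
E
python3 - <<'E'
from h import *
a=rect(load('s0'),[504.5,-277.2,0],2.2,0)
# s6: foot middle at stud, biased like the scene camera (+3.5,+.3)
b=rect(load('s6'),[549.2+3.5,-26.7,67],10.8,0.104)
for im in(a,b):
    for t in np.arange(-.2,.5,.1):
        p=lambda r:(int((32+r*np.sin(t))*6),int((86-79+r*np.cos(t))*6))
        cv2.line(im,p(54),p(57),(0,0,255) if abs(t)<.01 else (0,200,0),1)
    cv2.circle(im,(192,42),4,(255,0,0),1)
cv2.imwrite('pics/r6.png',np.hstack([a,b]))
E
```

```text
(no output)
```

View pics/r6.png

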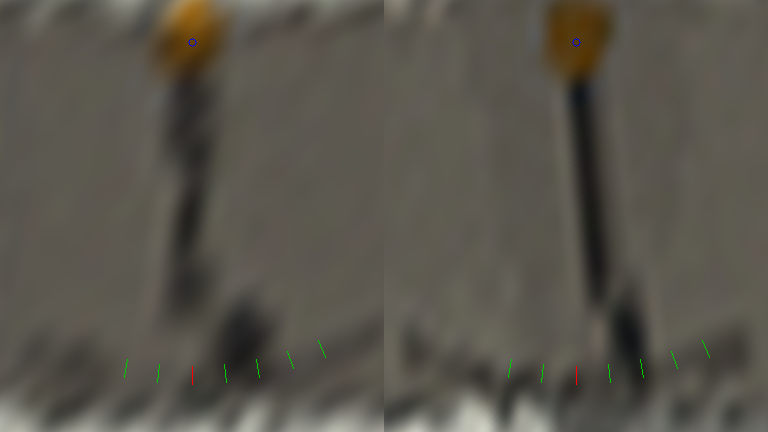

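The rectified dials put the mark at about 0.17 to 0.18 rad: (243,340) in the left one, (628,330) in the right one. The needle now reads about 0.09. I'll lean about 0.08 further.

```bash
python3 -m handwheel '[{"travel":[0.003,0,0.0004],"spin":0},{"travel":[0.003,0,0.0004],"spin":0},{"travel":[0.0025,0,0.0003],"spin":0},{"travel":[0,0,0],"spin":0},{"travel":[0,0,0],"spin":0},{"travel":[0,0,0],"spin":0},{"travel":[0,0,0],"spin":0},{"travel":[0,0,0],"spin":0}]'
python3 - <<'E'
from h import *
plan([549.2,-26.7,176.7])
g=grab('scene','s7')
b=rect(g,[549.2+3.5,-26.7,67],10.8,0.175)
cv2.imwrite('pics/r7.png',np.hstack([b,cv2.resize(g['img'][175:255,215:286,::-1],(384,432),interpolation=2)]))
f=grab('wrist','w7');c=cloud(f)
q=c[(c[...,2]>14)&(c[...,2]<24)&(np.hypot(c[...,0]-532,c[...,1]-65)<65)]
print('rim',cv2.minAreaRect(q[:,:2].astype(np.float32)))
E
```

```text
time: 21.42
tcp_pos: [545.4, -6.4, 174.6]
tcp_rot: [-0.0, 0.637, 0.771, 0.0]
contact_force: [0.2, 1.3, 1.5]
opening: 0.217
at [545.4  -6.4 174.6] ytool deg 10.84 delta tool mm [-20.6  -0.1  -2.1] F [0.2 1.3 1.5] t 21.425 op 0.217
rim ((531.8219604492188, 65.45280456542969), (92.83734893798828, 71.1365737915039), 10.755780220031738)
```

View pics/r7.png

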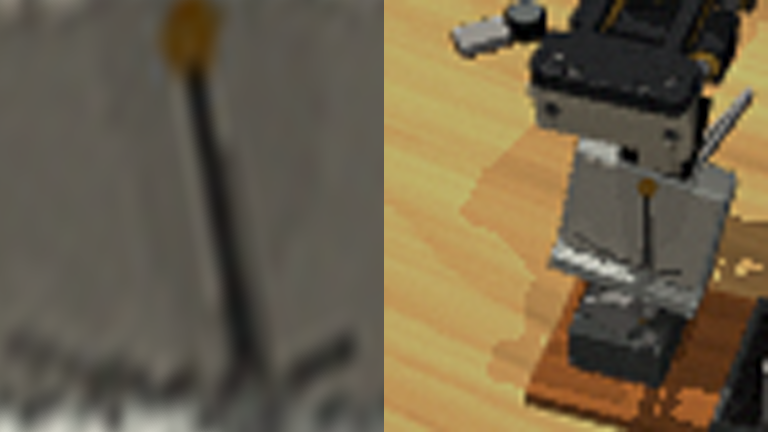

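```bash
python3 - <<'E'
from h import *
for n,th in(('s0',0),('s6',.104),('s7',.175)):
    foot=[504.5,-277.2,0] if n=='s0' else [552.7,-26.7,67]
    im=rect(load(n),foot,2.2 if n=='s0' else 10.8,th).astype(float)
    hsv=im[:,:,2]-im[:,:,0]   # orange: R-B
    m=hsv[:90]>60; v,u=np.nonzero(m); pc=(u.mean(),v.mean())
    g=im.mean(2); o=[]
    for r in range(14,54,4):
        rows=g[int(42+6*r):int(42+6*r+18)].mean(0); w=np.clip(np.median(rows)-12-rows,0,None); w[:110]=0; w[310:]=0
        x=(w*np.arange(len(w))).sum()/w.sum(); sd=np.sqrt((w*(np.arange(len(w))-x)**2).sum()/w.sum())
        o.append((r,round((x-192)/6,2),round(sd/6,1)))
    print(n,'pivot',np.round([(pc[0]-192)/6,(pc[1]-42)/6],2),o)
E
```

```text
s0 pivot [-0.12 -2.26] [(14, np.float64(-0.38), np.float64(2.1)), (18, np.float64(0.32), np.float64(1.7)), (22, np.float64(0.55), np.float64(1.2)), (26, np.float64(-0.19), np.float64(1.2)), (30, np.float64(-0.85), np.float64(1.2)), (34, np.float64(-1.17), np.float64(1.3)), (38, np.float64(-0.44), np.float64(1.8)), (42, np.float64(1.16), np.float64(4.3)), (46, np.float64(8.6), np.float64(2.3)), (50, np.float64(8.15), np.float64(2.1))]
s6 pivot [ 0.01 -0.53] [(14, np.float64(1.57), np.float64(1.3)), (18, np.float64(1.95), np.float64(1.3)), (22, np.float64(2.32), np.float64(1.3)), (26, np.float64(2.76), np.float64(1.3)), (30, np.float64(3.12), np.float64(1.4)), (34, np.float64(3.56), np.float64(1.4)), (38, np.float64(4.08), np.float64(1.7)), (42, np.float64(6.51), np.float64(2.5)), (46, np.float64(8.4), np.float64(1.6)), (50, np.float64(8.83), np.float64(1.5))]
s7 pivot [-0.4  -1.79] [(14, np.float64(2.1), np.float64(1.0)), (18, np.float64(3.39), np.float64(1.4)), (22, np.float64(4.15), np.float64(1.4)), (26, np.float64(4.81), np.float64(1.3)), (30, np.float64(5.48), np.float64(1.4)), (34, np.float64(6.28), np.float64(1.4)), (38, np.float64(7.12), np.float64(1.4)), (42, np.float64(7.7), np.float64(1.6)), (46, np.float64(8.35), np.float64(1.8)), (50, np.float64(9.0), np.float64(1.6))]
```

```bash
python3 -m handwheel '[{"travel":[0,0,0],"spin":0},{"travel":[0,0,0],"spin":0},{"travel":[0,0,0],"spin":0},{"travel":[0,0,0],"spin":0}]'
python3 - <<'E'
from h import *
plan([549.2,-26.7,176.7]); f=grab('scene','s8')
im=rect(f,[552.7,-26.7,67],10.8,.175).astype(float);g=im.mean(2)
for r in range(22,54,4):
    rows=g[int(42+6*r):int(42+6*r+18)].mean(0); w=np.clip(np.median(rows)-12-rows,0,None); w[:110]=0; w[310:]=0
    print(r,((w*np.arange(len(w))).sum()/w.sum()-192).round(1)/6)
c=cloud(grab('wrist','w8'))
m=(c[...,2]>44)&(c[...,2]<56)&(np.hypot(c[...,0]-532,c[...,1]-65)<45)
n,l,st,_=cv2.connectedComponentsWithStats(m.astype(np.uint8))
for i in range(1,n):
    if st[i,4]>80: print('weight',c[l==i].mean(0).round(1))
order.sign_off()
E
```

```text
time: 22.02
tcp_pos: [545.5, -6.6, 174.6]
tcp_rot: [-0.0, 0.637, 0.771, -0.0]
contact_force: [-0.8, 0.9, 1.2]
opening: 0.215
at [545.5  -6.6 174.6] ytool deg 10.84 delta tool mm [-20.4  -0.1  -2.1] F [-0.8  0.9  1.2] t 22.025 op 0.215
22 3.483333333333333
26 4.2
30 4.8500000000000005
34 5.616666666666667
38 6.433333333333334
42 7.716666666666666
46 8.333333333333334
50 9.049999999999999
weight [511.6  60.6  50.7]
weight [553.5  67.6  50.6]
the job is handed in; nothing more can be done
```

I handed the job in with the gauge still held on the stud, but my last check showed the needle about 0.015 rad short of the mark. It took about 22 s of the 67 s allowed.

**What was done**
- I stood two weights in the pocket, picked up the gauge by its handle and set its foot on the stud, square to the ridge. I pressed down gently and leaned the gauge towards the pocket.

**What the last checks showed**
- **Weights:** both still stand in the pocket, with their tops at about 50 mm.
- **Block:** it had not moved measurably, with the pocket rim within about 0.5 mm of where it was.
- **Foot:** worked out from the arm's position, its middle is within about 1 mm of the stud's middle. The gauge's turn matches the ridge to about 0.1°.
- **Stud:** the force readings put it about 5 mm down out of 10 mm. This is not a direct measurement.
- **Needle and mark:** the mark reads about 0.175 rad. In the next-to-last picture the needle was at about 0.178.
- **The disagreement:** in the final picture, 0.6 s later, the needle was at about 0.16. It was probably still swinging, or the gauge had settled slightly.

The script that took that final picture also handed the job in, so I could not correct the difference. The resting needle may therefore be about 0.01 to 0.02 rad below the mark, and the picture itself is only good to about 0.01 rad.

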